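# Seat a crown tube: index the case, then hold the press lever at four clicks

## Robot

A 6-joint arm with a two-finger parallel gripper is mounted at the origin on the work surface. World frame = base frame: x ahead of the robot, y to its left, z up, the work surface at z = 0. Lengths are in m, angles in degrees, forces in N, time in s.
With the tool pointing down it reaches from about 0.3 to 0.75 m from the base axis. Payload 8.5 kg.
Tool frame: the origin (TCP) lies at the very end of the fingers, on their centre line; the grasp point (between the pads) lies 19 mm behind it (env.tcp_to_grasp is the distance from the TCP to the grasp point, in m); z points along the fingers, y is the line along which they close (so a half turn about z gives the same grasp; the last joint's range is limited). The gripper opens to 85 mm and grips with 20 to 120 N. Pads are 22 mm wide; open, the fingers measure 114 mm over their backs; the gripper's body (76 mm by 85 mm) begins 54 mm behind the grasp point. The pads swing forward as they close: fully open they stand 13 mm farther back than shut.
Start: joints at [64.211, 21.807, 74.336, -0, 83.858, -12.336], TCP at [0.128, 0.535, 0.231] pointing down, gripper open.
Joint ranges: [-178.18, 178.18], [-50.72, 133.34], [12.68, 142.11], [-81.47, 261.47], [9.98, 163.14], [-165.26, 165.26]. Speed limits (degrees/s): [136.94, 136.94, 180, 180, 180, 180].

## Interface

Orientations are given as a 3x3 rotation matrix whose columns are the frame's x, y, z axes.
In Python, from rig import status, get_image, env gives the robot as it stands.
- The arm moves only by the shell command python3 -m handwheel 'ROWS' [FORCE]. ROWS is text: rows parted by semicolons, each of 7 numbers parted by spaces: the shift along the world's x, y, z in cm, then the turn, a rotation vector about the world's x, y, z in degrees, then the opening, from 0 (shut) to 1 (fully open). In form: dx dy dz wx wy wz gripper; .... A call has 1 to 8 rows; each row is the pose to reach, as a shift and turn from the pose commanded when the call began; what a row does not reach only later rows make up. A row lasts 1/12 s, in which the tool goes at most 41.7 mm and 7.16 degrees, less where a joint would pass 70% of its speed; a pose out of reach is approached as far as the arm can. A call with a gripper value outside its range is refused whole. The fingers move at their own pace and stop on an object; FORCE is the grip in N (left out, the last holds). Time passes only in rows, so rows that repeat a pose let the fingers close. It gives the time, the measured TCP pose, the force, the opening and the grip force at its end, in the units of the state.
- status.observe(): the state, without advancing time (a new reading comes with each control period).
- get_image(name): name is "side" or "top" or "wrist"; returns a dict with "color" (384x512x3 uint8, red, green, blue), "vertical_fov" (degrees; the focal length in pixels is half the picture's height over the tangent of half this angle, whatever the lens; pixels are square), "cx", "cy" (the principal point, pixels), "xyz" and "orientation" of the camera in the world. Camera axes: x right, y down, z forward; pixel columns grow to the right and rows downward; lengths in m; the calibration is good to about 2 mm. A picture is of the moment at which its call begins. There is no depth.
- env.close_job(): hands the job in; it is judged then, once.
The state is a dict: "time_s": time; "q": joint angles; "qvel": joint speeds; "joint_efforts": joint torques, N m; "position": TCP position; "tool_rot": TCP orientation; "ft_force": force on the tool from outside, world axes, zero at the start; "wrist_torque": the same for the moment, N m; "grip_width": finger opening in m; "gripper_force": force on a finger pad.
Only numpy, scipy, OpenCV 4.12 (cv2) and the standard library are available. Lean on these libraries where they do the work, as an engineer would, in place of code of your own. Each camera call takes 0.05 s, during which the arm holds its last target. There are 200 camera calls.

## Task

On the small crown-tube press, swing the turntable by its red post until the brass tube of the watch case points straight at the ram and the turntable drops into its detent, and let go of the post there. Only then advance the blue ratchet lever exactly four clicks from its rest, so that the ram bears on the tube, never a fifth, and finish while still holding the lever there against its return spring. Leave the oil bottle, loupe and tailstock beside the press where they are.

Things in the scene. Friction and masses are not known exactly. Their poses are not given: they have to be found in the camera images.
- fixture: the press, fixed to the bench: cream-green base plate, x -95 to 105 mm and y -180 to 160 mm of its frame, 12 mm thick; origin on the bench. The turntable is on its +y part, the gear housing with the lever (housing top 58 mm, lever hub 81 mm above the bench) on its -y part; the ram slides between them towards +y, 45 mm above the bench, 3.5 mm per click of the lever
- turntable (a joint): angle in rad, counter-clockwise from above positive, range -2.1 to 0.35. 0: the brass tube points at the ram (fixture's -y) and a sprung ball sits in the only detent. Starts between -1.9 and -0.9. About 1 N at the post turns it; entering the detent, over the last 0.2 rad, takes about 6 N at the post; within 0.07 rad of 0 it centres itself once let go
- turntable_post (a point): grip point on the red post that stands on the turntable: a vertical sleeve, 14 mm diameter, that turns freely on its pin; top 97 mm above the bench, this point 81 mm above the bench; 50 mm from the turntable axis. At joint 0 the post stands on the fixture's -x side of the axis, a quarter turn clockwise (from above) from the ram side
- turntable_axis (a point): point on the turntable's vertical axis at the top of its steel disc (disc 120 mm diameter, top 35 mm above the bench). The steel watch case, 40 mm across, top 51 mm above the bench, is fixed at its centre
- tube_tip (a point): outer end of the brass crown tube, 5 mm diameter, 28 mm from the turntable axis, 45 mm above the bench; a red line on the disc lies under it
- lever (a joint): angle in rad, counter-clockwise from above positive. 0: at rest on its stop, its start. A click is 0.2 rad (22 mm at the handle); clicks are passed at 0.1, 0.3, 0.5 and 0.7 and the fourth notch is at 0.8; the fifth is passed at 0.9, end stop 1.3. A spring pushes back with 5 N at the handle at rest, 7 N at 0.8; clicks add and take away about 3 N. Nothing locks: let go, it springs back
- lever_handle (a point): grip point on the blue handle at the lever's end: a vertical round sleeve, 18 mm diameter, turning freely on its pin, 79 to 120 mm above the bench (below is the lever's arm), this point at 100 mm; 110 mm from the lever axis. At rest the lever points along the fixture's -x, turned 10 degrees to its +y; it advances counter-clockwise from above, towards the fixture's -y
- lever_axis (a point): point on the lever's vertical axis, 100 mm above the bench, fixed on the housing
- oil_bottle: white bottle with blue cap, 36 mm diameter, 85 mm tall, origin under its base, standing loose beside the press; leave alone
- loupe: black eye loupe, 38 mm diameter, 28 mm tall, origin under its base, loose; leave alone
- tailstock: cream-green tailstock 55 x 36 x 54 mm with a dark spindle, origin under its base, loose; leave alone

How it is judged:
By the outcome, as a careful person would: the job done as asked, in the order asked, and still so for the second after the job is handed in, while the arm keeps its last pose, push and grip.
It also fails if it takes over 54 s, if anything falls off the work surface, if the arm or the gripper's body presses on something with over 40 N, if the wrist force passes 120 N, or if a joint passes its speed limit or range.

## Working session

There is one attempt and no reset: what is moved stays moved. The work goes in short steps, Python scripts to look and compute and a shell command to move; the robot and the scene stay as the last step left them, time stands still between calls to the robot, and variables do not carry over. Pictures are saved under pics/ and viewed, at most 10 in all, crops included, and the job is handed in when it is done.

```bash
mkdir -p pics
python3 - <<'E'
from rig import status,get_image,env
import cv2,numpy as np
for n in ("top","side"):
    d=get_image(n); cv2.imwrite(f"pics/{n}0.png",cv2.cvtColor(d["color"],cv2.COLOR_RGB2BGR))
    print(n,d["vertical_fov"],d["cx"],d["cy"],np.round(d["xyz"],4).tolist(),np.round(d["orientation"],4).tolist())
s=status.observe();print(s["time_s"],s["position"],np.round(s["tool_rot"],3).tolist(),s["grip_width"],env.tcp_to_grasp)
E
```

```text
top 55.7032330971776 257.6168375729196 190.40151891809018 [0.4521, 0.0141, 1.029] [[0.0004, -0.9892, 0.1467], [-0.9996, -0.0046, -0.0288], [0.0292, -0.1466, -0.9888]]
side 52.202339609770334 258.710702103801 190.21228042168997 [0.2625, 0.7207, 0.5759] [[-0.9188, -0.1911, 0.3452], [-0.3945, 0.4663, -0.7918], [-0.0096, -0.8637, -0.5039]]
0.1 [0.12785832 0.53466103 0.2307687 ] [[-0.973, 0.233, -0.001], [0.233, 0.973, -0.001], [0.0, -0.001, -1.0]] 0.08532526590464404 0.0187
```

View pics/top0.png

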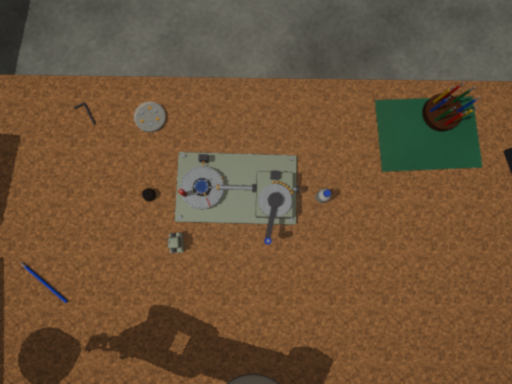

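View pics/side0.png

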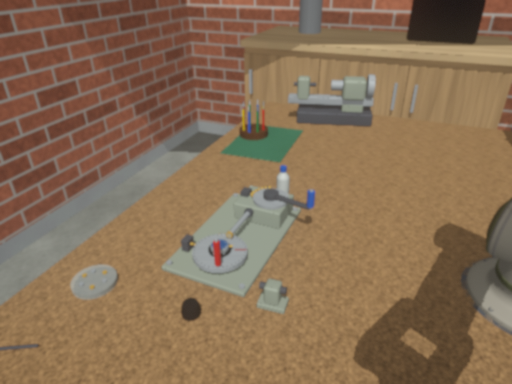

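Top: plate spans about (176,152)-(298,224), post top about (183,192), disc centre (203,187), handle (268,240), lever hub (276,200). Side: post (217,253), handle (311,198). I'll refine these by fitting.

```bash
cat > h.py <<'E'
import cv2,numpy as np
from rig import status,get_image,env
def px(d,p):
    R=np.array(d["orientation"]);c=(np.atleast_2d(p)-d["xyz"])@R
    f=192/np.tan(np.radians(d["vertical_fov"]/2))
    return c[:,:2]/c[:,2:]*f+[d["cx"],d["cy"]]
def onz(d,uv,z):
    f=192/np.tan(np.radians(d["vertical_fov"]/2))
    r=np.array(d["orientation"])@[(uv[0]-d["cx"])/f,(uv[1]-d["cy"])/f,1]
    return d["xyz"]+r*(z-d["xyz"][2])/r[2]
def cen(d,col,box):
    x0,y0,x1,y1=box;hsv=cv2.cvtColor(d["color"],cv2.COLOR_RGB2HSV)[y0:y1,x0:x1].astype(int)
    h,s,v=hsv[...,0],hsv[...,1],hsv[...,2]
    m=((h<6)|(h>174))&(s>170)&(v>70) if col=="red" else (abs(h-118)<14)&(s>150)&(v>60)
    ys,xs=np.nonzero(m);return np.array([xs.mean()+x0,ys.mean()+y0]),len(xs),(xs.min()+x0,ys.min()+y0,xs.max()+x0,ys.max()+y0)
E
python3 - <<'E'
from h import *
t=get_image("top");s=get_image("side")
for n,c,zm,bt,bs in (("post","red",.068,(174,180,192,203),(208,236,226,272)),("handle","blue",.1,(260,232,276,248),(303,185,320,212))):
    a=cen(t,c,bt);b=cen(s,c,bs);print(n,a,b,onz(t,a[0],zm),onz(s,b[0],zm))
for uv in ((203,187),):print("axis",onz(t,uv,.035))
print("hub",onz(t,(276,200),.09))
for uv in ((178,153),(298,154),(297,223.5),(176,222)):print(onz(t,uv,.012))
im=cv2.cvtColor(t["color"],cv2.COLOR_RGB2BGR)[145:245,135:335];cv2.imwrite("pics/c.png",cv2.resize(im,None,fx=4,fy=4,interpolation=cv2.INTER_CUBIC))
im=cv2.cvtColor(s["color"],cv2.COLOR_RGB2BGR)[160:320,160:330];cv2.imwrite("pics/cs.png",cv2.resize(im,None,fx=3.7,fy=3.7,interpolation=cv2.INTER_CUBIC))
E
```

```text
post (array([182.33333333, 192.33333333]), 6, (np.int64(181), np.int64(191), np.int64(183), np.int64(193))) (array([217.01234568, 253.67901235]), 81, (np.int64(215), np.int64(243), np.int64(219), np.int64(264))) [0.58855138 0.18621552 0.068     ] [0.58810241 0.18776188 0.068     ]
handle (array([266.14285714, 239.42857143]), 7, (np.int64(265), np.int64(238), np.int64(268), np.int64(242))) (array([310.27777778, 199.2037037 ]), 54, (np.int64(308), np.int64(193), np.int64(312), np.int64(206))) [ 0.46430337 -0.03459759  0.1       ] [ 0.46187705 -0.0345627   0.1       ]
axis [0.60835136 0.13589902 0.035     ]
hub [ 0.56633593 -0.06116501  0.09      ]
[0.70989721 0.21201724 0.012     ]
[ 0.70961739 -0.13191082  0.012     ]
[ 0.50975501 -0.12589846  0.012     ]
[0.51323568 0.21118367 0.012     ]
```

View pics/c.png

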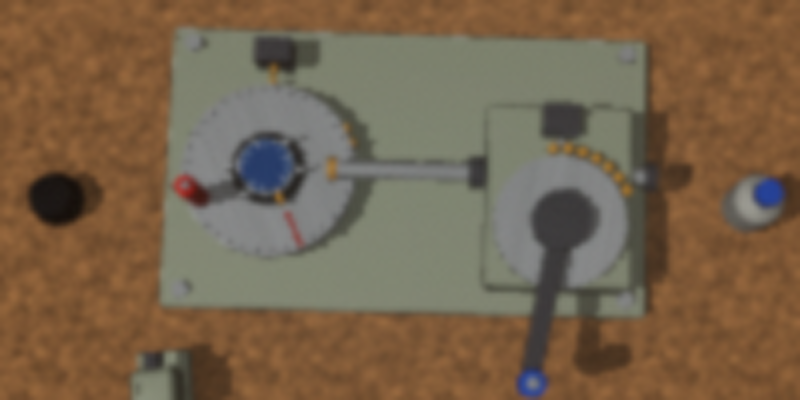

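View pics/cs.png

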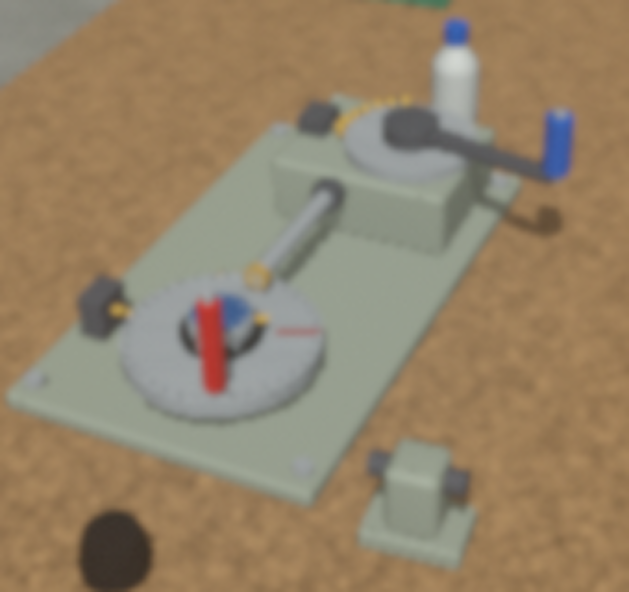

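Plate corners (crop/4+offset) at about (178.8,152), (297,155.8), (295.8,224.3), (175.5,221.3). Disc centre is about (202,187.4), with the red line pointing toward the robot and the post on the left. Next I'll fit the geometry.

Run:
```python
from h import *
from scipy.optimize import least_squares
t=get_image("top")
c=lambda u,v:(u/4+135-.375,v/4+145-.375)
C=np.array([onz(t,c(*p),.012)[:2] for p in ((175,28),(648,43),(643,317),(162,305))])
L=np.array([[105,160],[105,-180],[-95,-180],[-95,160]])/1e3
R=lambda a:np.array([[np.cos(a),-np.sin(a)],[np.sin(a),np.cos(a)]])
r=least_squares(lambda p:(L@R(p[2]).T+p[:2]-C).ravel(),[.6,.03,0]);o,y=r.x[:2],r.x[2]
print("fix",o,np.degrees(y),r.fun.round(4))
A=onz(t,c(268,169.5),.035)[:2];P=np.array([.5883,.187]);d=P-A;print("axis",A,"fixframe",R(-y)@(A-o),"r",np.linalg.norm(d),"joint",np.degrees(np.arctan2(d[1],d[0])-y)-180)
H=np.array([.463,-.0346]);a=y+np.radians(170);X=H-.11*np.array([np.cos(a),np.sin(a)])
print("lever ax",X,"hub seen",onz(t,c(565,219),.088)[:2],R(-y)@(X-o))
u=lambda a:np.array([np.cos(a),np.sin(a)])
j0=np.arctan2(d[1],d[0])
for f in np.linspace(0,1,7):
    q=j0+(np.pi+y-j0)*f; print("post cm",np.round((A+.05*u(q)-P)*100,2))
for f in np.linspace(0,.8,9): print("lev",round(f,2),np.round((X+.11*u(a+f)-H)*100,2))
```

```text
fix [0.60636486 0.05401587] -1.3572096864180738 [ 0.0012  0.0004  0.0016 -0.0006 -0.0016 -0.0024 -0.0012  0.0025]
axis [0.60833265 0.1396759 ] fixframe [-6.16710577e-05  8.56826081e-02] r 0.05138946578314425 joint -65.69948245715129
lever ax [ 0.57084604 -0.05626177] hub seen [ 0.56822284 -0.06100976] [-0.03289687 -0.11108799]
post cm [ 0.05 -0.13]
post cm [-0.78 -0.58]
post cm [-1.52 -1.19]
post cm [-2.13 -1.92]
post cm [-2.59 -2.76]
post cm [-2.88 -3.67]
post cm [-3.   -4.61]
lev 0.0 [0. 0.]
lev 0.1 [-0.16 -1.09]
lev 0.2 [-0.22 -2.19]
lev 0.3 [-0.16 -3.28]
lev 0.4 [ 0.01 -4.37]
lev 0.5 [ 0.28 -5.44]
lev 0.6 [ 0.66 -6.47]
lev 0.7 [ 1.14 -7.46]
lev 0.8 [ 1.72 -8.39]
```

```bash
python3 -m handwheel '3.5 -2.5 0 0 0 5 1;7 -5.3 0 0 0 10 1;10.4 -7.8 0 0 0 13.5 1;13.8 -10.4 0 0 0 13.5 1;17.2 -13 0 0 0 13.5 1;20.6 -15.6 0 0 0 13.5 1;24 -18.2 0 0 0 13.5 1;27 -20.5 0 0 0 13.5 1'
```

```text
time_s: 0.92
position: [0.3947, 0.3318, 0.2314]
tool_rot: [[-1.0, -0.001, -0.0], [-0.001, 1.0, 0.0], [0.0, 0.0, -1.0]]
ft_force: [-0.6, 0.6, 0.0]
grip_width: 0.0853
gripper_force: 0.0
```

```bash
python3 -m handwheel '3.2 -2.4 0 0 0 0 .7;6.4 -4.8 0 0 0 0 .7;9.6 -7.2 0 0 0 0 .7;12.8 -9.6 0 0 0 0 .7;16 -12 0 0 0 0 .7;19 -14.3 0 0 0 0 .7;19 -14.3 -3 0 0 0 .7;19 -14.3 -6 0 0 0 .7' && python3 -m handwheel '0 0 -1 0 0 0 .7;0 0 -1.5 0 0 0 .7;0 0 -1.5 0 0 0 .7;0 0 -1.5 0 0 0 .7'
python3 - <<'E'
from h import *
d=get_image("wrist");im=cv2.cvtColor(d["color"],cv2.COLOR_RGB2BGR)
s=status.observe();print(s["position"],s["grip_width"]);print(px(d,[[.5883,.187,.097],[.6083,.1397,.035]]))
cv2.imwrite("pics/w1.png",im)
E
```

```text
time_s: 1.58
position: [0.5855, 0.1887, 0.1711]
tool_rot: [[-1.0, 0.002, 0.003], [0.002, 1.0, 0.0], [-0.003, 0.0, -1.0]]
ft_force: [0.4, -0.0, -1.9]
grip_width: 0.0599
gripper_force: 0.0
time_s: 1.92
position: [0.5838, 0.1908, 0.1578]
tool_rot: [[-1.0, -0.001, 0.002], [-0.001, 1.0, 0.0], [-0.002, 0.0, -1.0]]
ft_force: [0.5, 0.1, -0.6]
grip_width: 0.0598
gripper_force: 0.0
[0.58395426 0.19082774 0.15817074] 0.06012181089203522
[[247.67852481 219.79825824]
 [191.36702632 213.73288919]]
```

View pics/w1.png

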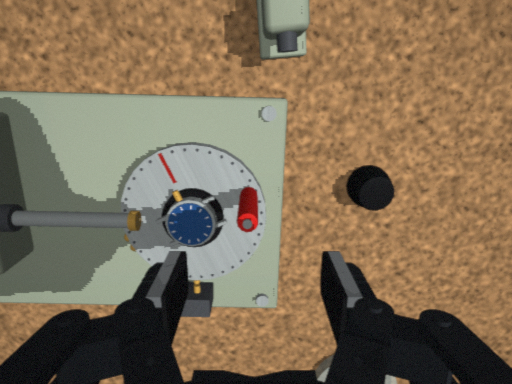

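Wrist view: post top at about (247,224), disc centre about (193,212), watch about (191,222), red line pointing up-left. This agrees with the fit to within a few mm; I'll convert it now.

Run:
```python
from h import *
d=get_image("wrist")
for uv,z in (((247.5,224.5),.097),((248.5,190),.037),((193,211.5),.035),((191,222),.051),((160.5,154.5),.035),((175.5,182),.035)):print(uv,onz(d,uv,z))
s=status.observe();print(s["position"])
```

```text
(247.5, 224.5) [0.59180621 0.18687507 0.097     ]
(248.5, 190) [0.58747009 0.18677236 0.037     ]
(193, 211.5) [0.60664687 0.1411017  0.035     ]
(191, 222) [0.60929526 0.14203894 0.051     ]
(160.5, 154.5) [0.55923372 0.11834044 0.035     ]
(175.5, 182) [0.58147191 0.12847323 0.035     ]
[0.5839291  0.19076682 0.15810474]
```

```bash
python3 -m handwheel '.5 -.4 0 0 0 0 .7;.5 -.4 -2.5 0 0 0 .7;.5 -.4 -5 0 0 0 .7;.5 -.4 -7.5 0 0 0 .7;.5 -.4 -9.5 0 0 0 .7;.5 -.4 -9.5 0 0 0 .7;.5 -.4 -9.5 0 0 0 .7' && python3 -m handwheel '0 0 0 0 0 0 0;0 0 0 0 0 0 0;0 0 0 0 0 0 0;0 0 0 0 0 0 0;0 0 0 0 0 0 0;0 0 0 0 0 0 0' 40
```

```text
time_s: 2.6
position: [0.5888, 0.1862, 0.0616]
tool_rot: [[-1.0, -0.001, -0.0], [-0.001, 1.0, -0.0], [0.0, -0.0, -1.0]]
ft_force: [0.3, -0.9, 0.3]
grip_width: 0.0601
gripper_force: 0.0
time_s: 3.1
position: [0.5889, 0.1865, 0.0625]
tool_rot: [[-1.0, -0.001, 0.002], [-0.001, 1.0, 0.0], [-0.002, 0.0, -1.0]]
ft_force: [-0.1, 0.4, 6.6]
grip_width: 0.0129
gripper_force: 38.9
```

```bash
python3 -m handwheel '-.4 -.2 0 0 0 0 0;-.86 -.45 0 0 0 0 0;-1.25 -.74 0 0 0 0 0;-1.6 -1.06 0 0 0 0 0;-1.92 -1.42 0 0 0 0 0;-2.2 -1.8 0 0 0 0 0;-2.45 -2.22 0 0 0 0 0;-2.66 -2.65 0 0 0 0 0' && python3 -m handwheel '-.16 -.45 0 0 0 0 0;-.29 -.91 0 0 0 0 0;-.36 -1.37 0 0 0 0 0;-.4 -1.8 0 0 0 0 0;-.4 -1.83 0 0 0 0 0;-.4 -1.83 0 0 0 0 0'
python3 - <<'E'
from h import *
d=get_image("top");im=cv2.cvtColor(d["color"],cv2.COLOR_RGB2BGR)[145:245,135:335];cv2.imwrite("pics/c2.png",cv2.resize(im,None,fx=4,fy=4,interpolation=cv2.INTER_CUBIC))
E
```

```text
time_s: 3.77
position: [0.5628, 0.1598, 0.0625]
tool_rot: [[-1.0, -0.001, 0.004], [-0.001, 1.0, 0.0], [-0.004, 0.0, -1.0]]
ft_force: [3.7, 0.4, 4.9]
grip_width: 0.0132
gripper_force: 39.0
time_s: 4.27
position: [0.5591, 0.1416, 0.0625]
tool_rot: [[-1.0, -0.0, 0.004], [-0.0, 1.0, 0.001], [-0.004, 0.001, -1.0]]
ft_force: [2.5, 1.9, 5.5]
grip_width: 0.0127
gripper_force: 39.5
```

```bash
python3 -m handwheel '0 0 0 0 0 0 .6;0 0 0 0 0 0 .6;0 0 0 0 0 0 .6;0 0 0 0 0 0 .6;0 0 2 0 0 0 .6;0 0 5 0 0 0 .6;0 0 8 0 0 0 .6;0 0 10 0 0 0 .6' && python3 -m handwheel '0 0 1 0 0 0 .6;0 0 1 0 0 0 .6'
python3 - <<'E'
from h import *
d=get_image("wrist");cv2.imwrite("pics/w2.png",cv2.cvtColor(d["color"],cv2.COLOR_RGB2BGR))
print(px(d,[[.5583,.1417,.097],[.6083,.1405,.035]]))
E
```

```text
time_s: 4.98
position: [0.5581, 0.1416, 0.1638]
tool_rot: [[-1.0, -0.001, 0.002], [-0.001, 1.0, 0.0], [-0.002, 0.0, -1.0]]
ft_force: [0.9, -0.7, -0.9]
grip_width: 0.0514
gripper_force: 0.0
time_s: 5.15
position: [0.5584, 0.1416, 0.1731]
tool_rot: [[-1.0, -0.001, 0.003], [-0.001, 1.0, 0.0], [-0.003, 0.0, -1.0]]
ft_force: [-0.0, -0.7, -0.5]
grip_width: 0.051
gripper_force: 0.0
[[253.81434459 204.77690577]
 [252.26666642 234.12384668]]
```

View pics/w2.png

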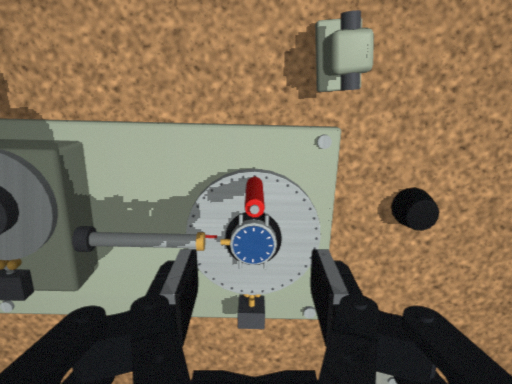

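Tube at (225,242) lies in line with the ram (95–200, ~240), its red line lies under it, and the post (255,209) sits on the robot side. The turntable is seated in the detent with the post released. On to the lever.

```bash
python3 -m handwheel '-1.6 -3 0 0 0 0 .7;-3.2 -6 0 0 0 0 .7;-4.8 -9 0 0 0 0 .7;-6.4 -12 0 0 0 0 .7;-8 -15 0 0 0 0 .7;-9.5 -17.6 0 0 0 0 .7;-9.5 -17.6 0 0 0 0 .7;-9.5 -17.6 0 0 0 0 .7' && python3 -m handwheel '0 0 0 0 0 0 .7;0 0 0 0 0 0 .7'
python3 - <<'E'
from h import *
d=get_image("wrist");cv2.imwrite("pics/w3.png",cv2.cvtColor(d["color"],cv2.COLOR_RGB2BGR))
print(px(d,[[.463,-.0346,.12],[.5708,-.0563,.09]]))
E
```

```text
time_s: 5.87
position: [0.4618, -0.0352, 0.1699]
tool_rot: [[-1.0, 0.002, -0.003], [0.002, 1.0, 0.001], [0.003, 0.001, -1.0]]
ft_force: [-0.6, 0.7, -0.0]
grip_width: 0.0596
gripper_force: 0.0
time_s: 6.03
position: [0.4629, -0.0337, 0.1706]
tool_rot: [[-1.0, -0.002, -0.001], [-0.002, 1.0, 0.001], [0.001, 0.001, -1.0]]
ft_force: [-0.2, 0.6, -0.1]
grip_width: 0.0601
gripper_force: 0.0
[[252.16737381 219.84360617]
 [224.36669108 333.6522585 ]]
```

View pics/w3.png

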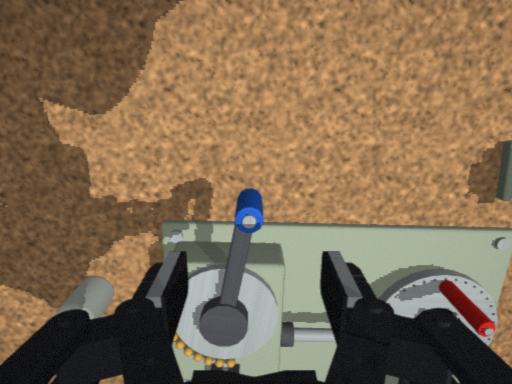

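Handle top at (250,220), predicted (252,220), so the alignment holds. Descending and gripping.

```bash
python3 -m handwheel '0 -.1 -2 0 0 0 .7;0 -.1 -4 0 0 0 .7;0 -.1 -6 0 0 0 .7;0 -.1 -8.4 0 0 0 .7;0 -.1 -8.4 0 0 0 .7;0 -.1 -8.4 0 0 0 .7' && python3 -m handwheel '0 0 0 0 0 0 0;0 0 0 0 0 0 0;0 0 0 0 0 0 0;0 0 0 0 0 0 0;0 0 0 0 0 0 0;0 0 0 0 0 0 0' 60
```

```text
time_s: 6.58
position: [0.4627, -0.0348, 0.0869]
tool_rot: [[-1.0, -0.002, -0.002], [-0.002, 1.0, 0.001], [0.002, 0.001, -1.0]]
ft_force: [0.2, 0.7, 0.6]
grip_width: 0.0597
gripper_force: 0.0
time_s: 7.08
position: [0.4634, -0.0364, 0.0885]
tool_rot: [[-1.0, -0.001, 0.002], [-0.001, 1.0, -0.002], [-0.002, -0.002, -1.0]]
ft_force: [-3.0, -5.5, 4.8]
grip_width: 0.0165
gripper_force: 58.4
```

Run:
```python
from h import *
s=status.observe();H=np.array(s["position"][:2]);a=np.radians(170-1.45)
u=lambda a:np.array([np.cos(a),np.sin(a)])
X=H-.11*u(a);print(X,s["grip_width"],s["gripper_force"])
for f in np.linspace(.1,.8,8): print(round(f,2),np.round((X+.11*u(a+f)-H)*100,2))
```

```text
[ 0.57117824 -0.05827082] 0.016467069942094976 58.3559650182724
0.1 [-0.16 -1.09]
0.2 [-0.22 -2.19]
0.3 [-0.16 -3.28]
0.4 [ 0.   -4.37]
0.5 [ 0.27 -5.44]
0.6 [ 0.65 -6.47]
0.7 [ 1.13 -7.46]
0.8 [ 1.7 -8.4]
```

```bash
python3 -m handwheel '-.1 -.6 0 0 0 0 0;-.16 -1.2 0 0 0 0 0;-.2 -1.8 0 0 0 0 0;-.22 -2.3 0 0 0 0 0;-.2 -2.85 0 0 0 0 0;-.16 -3.4 0 0 0 0 0;-.08 -3.95 0 0 0 0 0;0 -4.5 0 0 0 0 0' && python3 -m handwheel '0 0 0 0 0 0 0;0 0 0 0 0 0 0'
```

```text
time_s: 7.75
position: [0.4633, -0.0801, 0.0884]
tool_rot: [[-1.0, -0.001, 0.002], [-0.001, 1.0, 0.001], [-0.002, 0.001, -1.0]]
ft_force: [1.2, 6.4, 6.8]
grip_width: 0.0159
gripper_force: 58.8
time_s: 7.92
position: [0.4633, -0.0802, 0.0884]
tool_rot: [[-1.0, -0.0, 0.002], [-0.0, 1.0, 0.001], [-0.002, 0.001, -1.0]]
ft_force: [-0.3, 4.5, 7.6]
grip_width: 0.0162
gripper_force: 58.9
```

```bash
python3 -m handwheel '.12 -.53 0 0 0 0 0;.27 -1.06 0 0 0 0 0;.45 -1.58 0 0 0 0 0;.65 -2.09 0 0 0 0 0;.88 -2.6 0 0 0 0 0;1.13 -3.1 0 0 0 0 0;1.41 -3.58 0 0 0 0 0;1.7 -4.05 0 0 0 0 0' && python3 -m handwheel '0 0 0 0 0 0 0;0 0 0 0 0 0 0;0 0 0 0 0 0 0'
python3 - <<'E'
from h import *
s=status.observe();p=np.array(s["position"][:2]);print(p,s["ft_force"])
v=p-[.5712,-.0583];print(np.hypot(*v),np.arctan2(v[1],v[0])%(2*np.pi)-np.radians(168.55))
ims=[]
for n,(x0,y0) in (("top",(150,145)),("side",(160,160))):
    d=get_image(n);ims.append(cv2.resize(cv2.cvtColor(d["color"],cv2.COLOR_RGB2BGR)[y0:y0+150,x0:x0+200],None,fx=2,fy=2,interpolation=cv2.INTER_CUBIC))
w=cv2.cvtColor(get_image("wrist")["color"],cv2.COLOR_RGB2BGR)[130:384]
w=cv2.resize(w,(600,298));w=cv2.copyMakeBorder(w,0,0,0,200,cv2.BORDER_CONSTANT)
cv2.imwrite("pics/f.png",np.vstack([np.hstack(ims),w]))
E
```

```text
time_s: 8.58
position: [0.4801, -0.1201, 0.0884]
tool_rot: [[-1.0, -0.001, 0.001], [-0.001, 1.0, 0.002], [-0.001, 0.002, -1.0]]
ft_force: [0.4, 5.9, 7.2]
grip_width: 0.0167
gripper_force: 58.9
time_s: 8.83
position: [0.4803, -0.1204, 0.0884]
tool_rot: [[-1.0, -0.001, 0.002], [-0.001, 1.0, 0.001], [-0.002, 0.001, -1.0]]
ft_force: [0.7, 4.8, 5.8]
grip_width: 0.0165
gripper_force: 58.9
[ 0.48031062 -0.12036858] [0.71460592 4.80068878 5.78476693]
0.11006083789669437 0.7989988724580135
```

View pics/f.png

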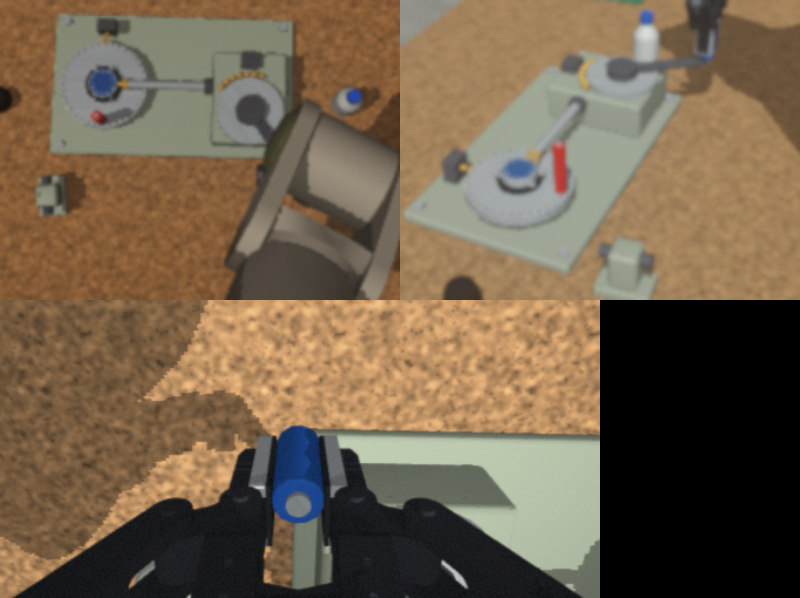

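The ram tip meets the tube at (122,85) in the top inset. The lever is at 0.80 rad and firmly gripped, and the bottle, loupe and tailstock haven't moved. Handing in.

```bash
python3 -c "
from rig import env
print(env.close_job())"
```

```text
the job is handed in; nothing more can be done
None
```

The job is handed in: the turntable is in its detent with the post released, and the arm holds the blue lever at about 0.80 rad, the fourth click, with the ram on the tube and the loose items unmoved.

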